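Load the packing bay, then fit the D-shaft knob and hold it pressed

TASK

Push the open carton of soaps along the rollers, without lifting it, until it is fully home against the end stop of the packing bay. Then pick up the loose black knob, turn it so that its D-shaped bore matches the flat of the D-shaft on top of the control housing, push it fully onto the shaft and press knob and shaft down against the spring. The control works only while held in, so finish with the gripper still on the knob, keeping it pressed down; leave the two loose soaps in front of the station alone.

Things in the scene. Friction and masses are not known exactly. Their poses are not given: they have to be found in the camera images.
- station: fixed packing station: roller run along its own y, x across it. Origin on the table below the end stop's face, which is the plane y = 0; rollers (tops 50 mm up) from y = 0 to +282 mm, open at the +y end. Side rails 92 mm apart inside, 110 mm outside, tops 62 mm up, from y = 0 to 70 mm raised as bay cheeks to 76 mm
- housing_top (a point): centre of the top of the station's grey control housing, 112 x 90 mm (x, y), top 85 mm above the table, behind the end stop at station x = 0, y = -47 mm. The D-shaft rises here through a round collar (48 mm wide, top 89 mm above the table)
- carton: open cardboard carton holding two mauve heart-shaped soaps, 84 mm across (x), 124 mm long (y), 40 mm high, about 230 g; origin at the centre of its underside, axes as the station's. It stands on the free-turning rollers; home when its origin is at station y = 62 mm. It rolls easily: push its +y end towards the stop
- knob: loose black knob, upright on the table: a bar 30 mm wide (y; grip its two parallel sides), 38 mm high, from x = +22 mm to a pointed nose at x = -30 mm, white line on top by the nose. Origin on the underside at the centre of the bore's mouth, z up. D-shaped bore from below, 20 mm deep, 20 mm across, its flat on the nose side (x = -3 mm). 80 g
- knob_pointer (a point): top edge of the knob's nose: in the knob's frame at x = -30 mm, z = 38 mm
- shaft_top (a point): top centre, on the axis, of the upright steel D-shaft: 18 mm across, flat on its -x side 2 mm from the axis, bevelled top edge; 116 mm above the table. The knob fits (within 0.1 rad) when its x axis points as this x axis, nose over the flat; seated, its underside is 20 mm below this point. Shaft stands within 0.5 rad of the station's axes and turns only stiffly (0.4 N m)
- shaft (a joint): how far the shaft is pressed down (m): 0 at rest, 0.005 at its stop; a spring pushes it up with 4 N at the start and 9 N at the stop
- dahlia_soap: loose olive flower-shaped soap, 75 mm wide, 35 mm high, a bystander; origin at the centre of its underside
- rose_soap: loose mauve rose-shaped soap, 68 mm wide, 34 mm high, a bystander; origin at the centre of its underside
Mind the look-alikes: they are no part of the job. Several things have the shape of the knob; the one meant has the colours described above.

How it is judged:
By the outcome, as a careful person would: the job done as asked, in the order asked, and still so for the second after the job is handed in, while the arm keeps its last pose, push and grip.
It also fails if it takes over 58 s, if anything falls off the work surface, if the arm or the gripper's body presses on something with over 40 N, if the wrist force passes 120 N, or if a joint passes its speed limit or range.

ROBOT

A 7-joint arm with a two-finger parallel gripper is mounted at the origin on a cart in front of the work surface, level with it; the furniture and walls round the work are solid. World frame = base frame: x ahead of the robot, y to its left, z up, the work surface at z = 0. Lengths are in m, angles in rad, forces in N, time in s.
With the tool pointing down it reaches from about 0.4 to 0.9 m from the base axis. Payload 5.5 kg.
Tool frame: the origin (TCP) lies at the very end of the fingers, on their centre line; the grasp point (between the pads) lies 19 mm behind it; z points along the fingers, y is the direction in which the jaws open and shut (so a half turn about z gives the same grasp; the last joint's range is limited). The gripper opens to 85 mm and grips with 20 to 120 N. Pads are 22 mm wide; open, the fingers measure 114 mm over their backs; the gripper's body (76 mm by 85 mm) begins 54 mm behind the grasp point. The pads swing forward as they close: fully open they stand 13 mm farther back than shut.
Start: joints at [1.434, 0.501, -0.427, 1.55, 0.221, 1.138, -0.21], TCP at [0.253, -0.599, 0.231] pointing down, gripper open.
Joint ranges: [-2.88, 2.88], [-0.31, 2.03], [-1.54, 1.56], [0.2, 2.42], [-1.41, 4.55], [0.19, 2.02], [-2.57, 2.57]. Speed limits (rad/s): [2.57, 2.57, 3.14, 3.14, 3.14, 3.14, 3.14].

INTERFACE

Orientations are given as a unit quaternion [x, y, z, w].
In Python, from cell import manip gives the robot as it stands.
- The arm moves only by the tool servo_tool, never from a script. Its argument "deltas" is a list of rows, each an object of numbers: "hand": the opening, from 0 (shut) to 1 (fully open); "x", "y", "z": the shift along the tool's x, y, z in mm; "yaw": the turn about the tool's z in degrees. In form: [{"hand": .., "x": .., "y": .., "z": .., "yaw": ..}, ...]. A call has 1 to 20 rows; each row is the pose to reach, as a shift and turn from the pose measured when the call began, along the tool's axes at that moment; what a row does not reach only later rows make up. A row lasts 1/8 s, in which the tool goes at most 62.5 mm and 10.7 degrees, less where a joint would pass 70% of its speed; a pose out of reach is approached as far as the arm can. A call with a gripper value outside its range is refused whole. The fingers move at their own pace and stop on an object; "grip_force" is the grip in N (left out, the last holds). Time passes only in rows, so rows that repeat a pose let the fingers close. It gives the time, the measured TCP pose, the force and the opening at its end, in the units of the state.
- manip.get_state(): the state, without advancing time (a new reading comes with each control period).
- manip.camera(name): name is "scene" or "side" or "wrist"; returns (picture, depth): 400x640x3 uint8, red, green, blue; 400x640 float32, m along the optical axis (not along the pixel's ray), 0 where there is no reading.
- manip.calibration(name): a dict with "mtx" (3x3 intrinsics, pixels), "R" (3x3) and "t" (3): a world point X has camera coordinates R X + t. Camera axes: x right, y down, z forward; pixel columns grow to the right and rows downward; lengths in m; the calibration is good to about 2 mm. A picture is of the moment at which its call begins: read the wrist's pose just before it. calibration takes no time and is no camera call; for the wrist camera it gives the pose at the moment of the call.
- manip.close_job(): hands the job in, once; it reports no verdict.
The state is a dict: "time_s": time; "joints": joint angles; "dq": joint speeds; "effort": joint torques, N m; "ee_pos": TCP position; "tcp_rot": TCP orientation; "force": force on the tool from outside, world axes, zero at the start; "ft_torque": the same for the moment, N m; "width": finger opening in m.
Only numpy, scipy, OpenCV 4.12 (cv2) and the standard library are available. Lean on these libraries where they do the work, as an engineer would, in place of code of your own. Each camera call takes 0.05 s, during which the arm holds its last target.

## Working session

There is one attempt and no reset: what is moved stays moved. The work goes in short steps, Python scripts to look and compute and a tool call to move; the robot and the scene stay as the last step left them, time stands still between calls to the robot, and variables do not carry over. Pictures are saved under pics/ and viewed, and the job is handed in when it is done.

Besides the shell and the picture viewer there is one more tool, called after ">>>" as name(argument=value, ...) on one line, values as JSON. servo_tool: Moves the arm, as the interface text tells. Its arguments: {"type":"object","properties":{"deltas":{"type":"array","items":{"type":"object","properties":{"hand":{"type":"number"},"x":{"type":"number"},"y":{"type":"number"},"z":{"type":"number"},"yaw":{"type":"number"}}}},"grip_force":{"type":"number"}},"required":["deltas"]}

```bash
ls; mkdir -p pics
python3 - <<'E'
from cell import manip
import cv2,numpy as np
s=manip.get_state();print(s)
for n in("scene","side","wrist"):
    c=manip.calibration(n);p,d=manip.camera(n)
    np.savez(f"/tmp/{n}0.npz",p=p,d=d,**c)
    cv2.imwrite(f"pics/{n}0.png",p[:,:,::-1]);print(n,c)
E
```

```text
pics
{'time_s': 0.0, 'joints': array([ 1.43421213,  0.501869  , -0.4267689 ,  1.55143388,  0.22077909,
        1.13830065, -0.21031294]), 'dq': array([ 7.88087463e-04,  1.62818251e-03, -1.41892276e-03, -9.05130486e-04,
       -1.11686179e-03, -1.36742842e-03, -2.12384916e-05]), 'effort': array([-4.75312736e-04, -5.69515443e+01, -5.81639886e+00, -2.80939382e+01,
        1.06160855e-02,  1.18965819e-02, -5.13209852e-05]), 'ee_pos': array([ 0.2526772 , -0.59812948,  0.23025082]), 'tcp_rot': array([ 9.80086509e-01,  1.98568562e-01, -1.54596796e-04, -9.68221777e-04]), 'force': array([-0.13940068, -0.34008552,  0.39774802]), 'ft_torque': array([-0.02088651, -0.04317716,  0.0278395 ]), 'width': 0.08567741885577206}
scene {'mtx': array([[434.85846487,   0.        , 316.94855246],
       [  0.        , 434.85846487, 200.52885042],
       [  0.        ,   0.        ,   1.        ]]), 'R': array([[-0.45359816, -0.89118405, -0.00630085],
       [-0.40873225,  0.21431028, -0.88713531],
       [ 0.79195117, -0.39982758, -0.46146641]]), 't': array([0.34215816, 0.26671398, 0.61165882])}
side {'mtx': array([[452.62919328,   0.        , 316.66871692],
       [  0.        , 452.62919328, 194.39534296],
       [  0.        ,   0.        ,   1.        ]]), 'R': array([[-0.85330502, -0.52101789,  0.02027067],
       [-0.31771691,  0.48873374, -0.81252403],
       [ 0.41343259, -0.69977117, -0.58257515]]), 't': array([0.47927075, 0.17209652, 0.95209014])}
wrist {'mtx': array([[278.60676487,   0.        , 318.38198673],
       [  0.        , 278.60676487, 197.80100083],
       [  0.        ,   0.        ,   1.        ]]), 'R': array([[ 0.39017772, -0.92073637, -0.00242432],
       [-0.87160798, -0.37020477,  0.3213222 ],
       [-0.29675054, -0.12325971, -0.94696682]]), 't': array([-0.64865621, -0.04193522,  0.3823207 ])}
```

View pics/scene0.png

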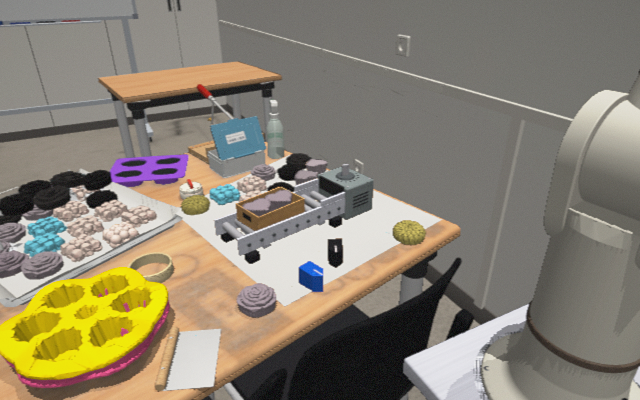

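View pics/side0.png

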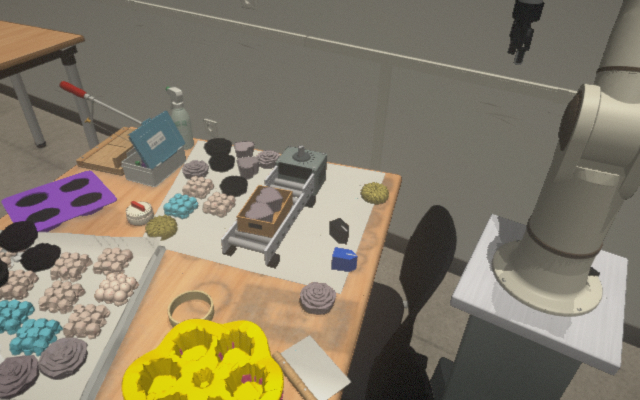

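View pics/wrist0.png

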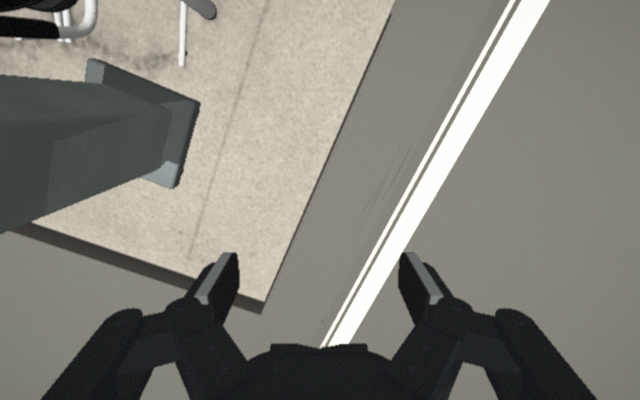

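The scene shows the station with the carton at about (265,208), the housing with its shaft at about (347,178), and two knob shapes: black at (335,252) and blue at (311,277). The black one fits the description. I'll confirm it in a crop and measure from depth.

```bash
cat > h.py <<'E'
import numpy as np,cv2
def load(n): return np.load(n)
def cloud(z):
    d=z['d'];K=z['mtx'];v,u=np.mgrid[0:400,0:640]
    X=np.stack([(u-K[0,2])/K[0,0]*d,(v-K[1,2])/K[1,1]*d,d],-1)
    W=(X-z['t'])@z['R']; W[d==0]=np.nan; return W
def topview(W,p,x0,x1,y0,y1,s=1000,zmin=-.02,zmax=.3,scale=1):
    # x up, y left
    H=int((x1-x0)*s);Wd=int((y1-y0)*s)
    im=np.zeros((H,Wd,3),np.uint8)
    w=W.reshape(-1,3);c=p.reshape(-1,3)
    m=np.isfinite(w[:,0])&(w[:,2]>zmin)&(w[:,2]<zmax);w=w[m];c=c[m]
    o=np.argsort(w[:,2]);w=w[o];c=c[o]
    r=((x1-w[:,0])*s).astype(int);q=((y1-w[:,1])*s).astype(int)
    k=(r>=0)&(r<H)&(q>=0)&(q<Wd)
    for a,b in((0,0),(0,1),(1,0),(1,1)):
        im[np.clip(r[k]+a,0,H-1),np.clip(q[k]+b,0,Wd-1)]=c[k]
    return im
E
python3 - <<'E'
from h import *
z=load('/tmp/scene0.npz');W=cloud(z);p=z['p']
z2=load('/tmp/side0.npz');W2=cloud(z2);p2=z2['p']
for (u,v) in [(335,246),(311,270),(347,168),(265,205),(257,298),(408,230),(338,172),(225,225)]: print('scene',u,v,W[v,u].round(3))
for (u,v) in [(338,227),(344,257),(301,150),(262,205),(318,297),(374,190)]: print('side',u,v,W2[v,u].round(3))
a=cv2.resize(p[150:310,200:440],None,fx=3,fy=3,interpolation=cv2.INTER_CUBIC)
cv2.imwrite('pics/c1.png',a[:,:,::-1])
a=cv2.resize(p2[130:290,200:400],None,fx=3.7,fy=3.7,interpolation=cv2.INTER_CUBIC)
cv2.imwrite('pics/c2.png',a[:,:,::-1])
E
```

```text
scene 335 246 [0.416 0.132 0.038]
scene 311 270 [0.366 0.209 0.038]
scene 347 168 [ 0.614 -0.011  0.104]
scene 265 205 [0.551 0.225 0.09 ]
scene 257 298 [0.35  0.321 0.028]
scene 408 230 [ 0.412 -0.048  0.027]
scene 338 172 [0.635 0.002 0.088]
scene 225 225 [0.582 0.307 0.048]
side 338 227 [0.424 0.136 0.038]
side 344 257 [0.366 0.213 0.038]
side 301 150 [ 0.613 -0.004  0.108]
side 262 205 [0.571 0.216 0.09 ]
side 318 297 [0.359 0.329 0.031]
side 374 190 [ 0.422 -0.049  0.031]
```

View pics/c1.png

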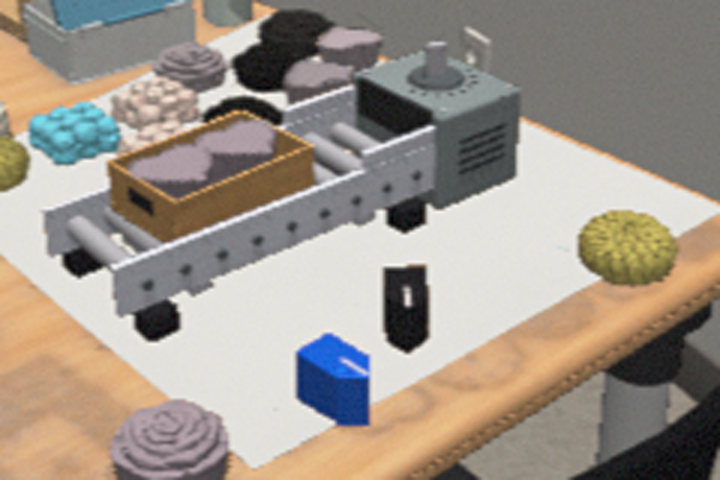

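View pics/c2.png

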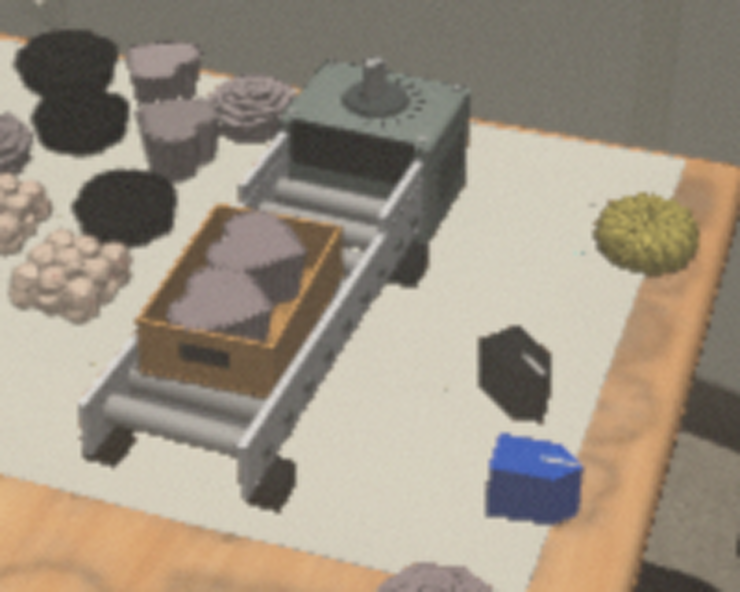

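The black knob is confirmed: c1 (405,300) is black with a white line by a pointed nose, and the blue one at (335,375) is the decoy. Next I'll fit the station, carton, knob and shaft.

Run:
```python
from h import *
for n in('scene','side'):
    z=load(f'/tmp/{n}0.npz');W=cloud(z);p=z['p'].astype(int)
    w=W.reshape(-1,3);c=p.reshape(-1,3)
    inn=(w[:,0]>.35)&(w[:,0]<.8)&(w[:,1]>-.12)&(w[:,1]<.4)
    def rect(m,l):
        q=w[m][:,:2].astype(np.float32);r=cv2.minAreaRect(q*1000);print(n,l,m.sum(),r,'med z',np.median(w[m][:,2]).round(4))
    hs=inn&(abs(w[:,2]-.085)<.004)&(np.hypot(w[:,0]-.63,w[:,1])<.1)
    rect(hs,'housing')
    # knob: black top
    k=inn&(abs(w[:,2]-.038)<.006)&(np.hypot(w[:,0]-.42,w[:,1]-.135)<.045)
    rect(k,'knob')
    q=w[k];print('knob extents',q.min(0).round(3),q.max(0).round(3))
    wh=k&(c.min(1)>110);print('white',wh.sum(),w[wh].mean(0).round(4))
    sh=inn&(w[:,2]>.095)&(np.hypot(w[:,0]-.615,w[:,1]+.01)<.06);print('shaft',sh.sum(),w[sh].mean(0).round(4),w[sh].min(0).round(3),w[sh].max(0).round(3))
    st=inn&(w[:,2]>.112)&(np.hypot(w[:,0]-.615,w[:,1]+.01)<.06);print('shafttop',st.sum(),w[st].mean(0).round(4))
    ca=inn&(abs(w[:,2]-.09)<.005)&(c[:,0]>c[:,2]+50)&(w[:,1]>.1);rect(ca,'carton')
    print('floor z',np.median(w[inn&(abs(w[:,2])<.01)][:,2]))
    im=topview(W,z['p'],.35,.75,-.12,.38,1400)
    cv2.imwrite(f'pics/top_{n}.png',im[:,:,::-1])
```

```text
scene housing 653 ((612.464111328125, -1.3362236022949219), (112.67483520507812, 93.05367279052734), 13.33310604095459) med z 0.0842
scene knob 216 ((422.296142578125, 129.0167999267578), (29.871915817260742, 54.64486312866211), 64.4376449584961) med z 0.0372
knob extents [0.397 0.105 0.032] [0.449 0.148 0.04 ]
white 27 [0.4249 0.129  0.0372]
shaft 66 [ 0.6136 -0.0038  0.106 ] [ 0.608 -0.014  0.096] [0.622 0.004 0.116]
shafttop 14 [ 0.6147 -0.005   0.1143]
scene carton 299 ((568.6809692382812, 209.28289794921875), (88.55109405517578, 124.87388610839844), 15.832436561584473) med z 0.0878
floor z -0.00035316963814532843
side housing 701 ((613.2972412109375, -3.9047317504882812), (110.75908660888672, 94.9255599975586), 11.96245288848877) med z 0.0861
side knob 214 ((422.4485168457031, 128.18919372558594), (32.107234954833984, 52.57606506347656), 64.84424591064453) med z 0.0383
knob extents [0.399 0.104 0.032] [0.452 0.148 0.042]
white 18 [0.4224 0.1295 0.0386]
shaft 57 [ 0.6147 -0.0035  0.1083] [ 0.611 -0.014  0.095] [0.623 0.005 0.119]
shafttop 23 [ 0.6155 -0.0042  0.1159]
side carton 195 ((569.2424926757812, 207.46463012695312), (84.93987274169922, 127.17720794677734), 15.72712230682373) med z 0.0903
floor z 0.001230360612217785
```

View pics/top_side.png

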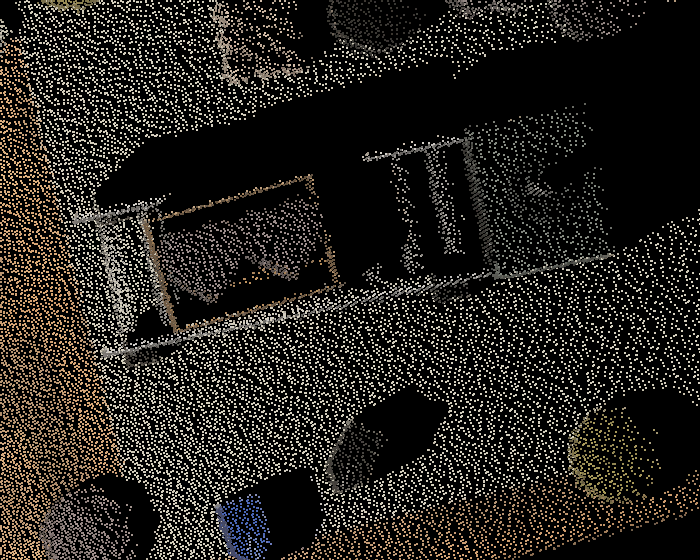

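View pics/top_scene.png

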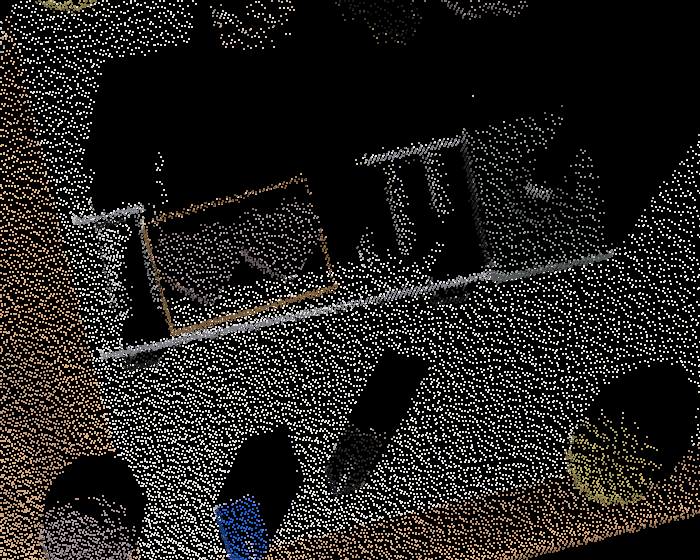

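Run:
```python
from h import *
ims=[]
for n,(u,v) in (('scene',(335,252)),('side',(340,230))):
    z=load(f'/tmp/{n}0.npz');p=z['p']
    a=p[v-24:v+24,u-30:u+30].astype(float);a=np.clip((a/130)**.5*255,0,255).astype(np.uint8)
    ims.append(cv2.resize(a,None,fx=8,fy=8,interpolation=cv2.INTER_CUBIC)[:,:400])
    W=cloud(z);w=W.reshape(-1,3)
    # near rail top (low-x side): points z .058-.066 near line
    for zz,l in((.062,'rail'),(.076,'cheek')):
        for side,off in(('near',-.0505),('far',.0505)):
            th=.205;
            ex=np.array([np.cos(th),np.sin(th)]);ey=np.array([-np.sin(th),np.cos(th)])
            O=np.array([.613,-.003])+.047*ey
            L=(w[:,:2]-O)@np.stack([ex,ey],1)
            m=(abs(w[:,2]-zz)<.003)&(abs(L[:,0]-off)<.012)&(L[:,1]>.0 if l=='cheek' else L[:,1]>.07)&(L[:,1]<(.07 if l=='cheek' else .3))
            if m.sum()<15: print(n,l,side,m.sum());continue
            vx,vy,x0,y0=cv2.fitLine(w[m][:,:2].astype(np.float32),cv2.DIST_HUBER,0,.001,.001).ravel()
            print(n,l,side,m.sum(),'yaw',np.arctan2(-vx*np.sign(vy),abs(vy)).round(4),'offset mean',L[m][:,0].mean().round(4),'y range',L[m][:,1].min().round(3),L[m][:,1].max().round(3))
    q=(abs(w[:,2]-.085)<.0025)&(abs(L[:,0])<.07)&(L[:,1]<.01)&(L[:,1]>-.11)
    print('hous L ext',np.percentile(L[q],[1,50,99],axis=0).round(4))
cv2.imwrite('pics/k.png',np.hstack(ims)[:,:,::-1])
```

```text
scene rail near 300 yaw 0.2053 offset mean -0.0478 y range 0.071 0.281
scene rail far 50 yaw 0.2182 offset mean 0.0473 y range 0.074 0.281
scene cheek near 52 yaw 0.176 offset mean -0.0495 y range 0.0 0.069
scene cheek far 45 yaw 0.2189 offset mean 0.0484 y range 0.0 0.068
hous L ext [[-0.0543 -0.0884]
 [-0.0141 -0.0346]
 [ 0.0523 -0.0005]]
side rail near 242 yaw 0.2125 offset mean -0.0481 y range 0.07 0.28
side rail far 80 yaw 0.1723 offset mean 0.0482 y range 0.11 0.281
side cheek near 49 yaw 0.1777 offset mean -0.0491 y range 0.001 0.066
side cheek far 48 yaw 0.1999 offset mean 0.0488 y range 0.001 0.066
hous L ext [[-0.0537 -0.0934]
 [-0.0072 -0.0356]
 [ 0.0546 -0.0019]]
```

View pics/k.png

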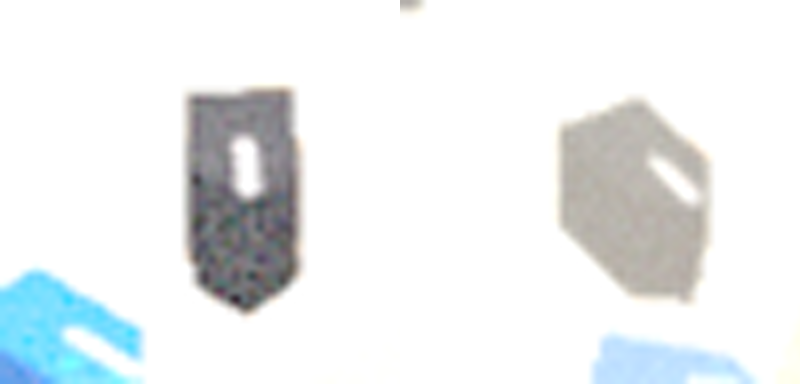

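```bash
cat >> h.py <<'E'
TH=.207
EX=np.array([np.cos(TH),np.sin(TH)]);EY=np.array([-np.sin(TH),np.cos(TH)])
HT=np.array([.613,-.003]); O=HT+.047*EY
def st(x,y): return O+x*EX+y*EY
def deltas(targets):
    from cell import manip
    from scipy.spatial.transform import Rotation as Rn
    s=manip.get_state();R=Rn.from_quat(s['tcp_rot']).as_matrix()
    yaw0=np.arctan2(R[1,0],R[0,0])
    print('pos',s['ee_pos'].round(4),'yaw',yaw0.round(4),'tilt',R[:,2].round(3),'F',s['force'].round(1),'w',s['width'].round(4),'t',round(s['time_s'],2))
    for (x,y,z,yaw) in targets:
        d=R.T@(np.array([x,y,z])-s['ee_pos'])*1000
        dy=-(yaw-yaw0);dy=(dy+np.pi)%(2*np.pi)-np.pi
        print('target',np.round([x,y,z,yaw],3),'-> xyz mm',d.round(1),'yaw deg',np.degrees(dy).round(2))
def state(): deltas([])
E
python3 - <<'E'
from h import *
a=st(0,.272)
print(a)
deltas([(.45,-.3,.23,.3),(.58,-.02,.22,.207),(*a,.2,.207),(*a,.075,.207)])
# knob line
for n,pts in(('scene',[(335.25,245.5),(336.25,252.4)]),('side',[(341.9,225.4),(346.9,231)])):
    z=load(f'/tmp/{n}0.npz');K=z['mtx'];R=z['R'];t=z['t']
    C=-R.T@t
    for u,v in pts:
        r=R.T@np.array([(u-K[0,2])/K[0,0],(v-K[1,2])/K[1,1],1]);print(n,(C+r*(.038-C[2])/r[2]).round(4))
E
```

```text
[0.54743757 0.30918995]Traceback (most recent call last):
  File "<stdin>", line 4, in <module>
  File "h.py", line 28, in deltas
    print('pos',s['ee_pos'].round(4),'yaw',yaw0.round(4),'tilt',R[:,2].round(3),'F',s['force'].round(1),'w',s['width'].round(4),'t',round(s['time_s'],2))
                                                                                                            ^^^^^^^^^^^^^^^^
AttributeError: 'float' object has no attribute 'round'
```

```bash
sed -i "s/s\['width'\].round(4)/round(s['width'],4)/" h.py
python3 - <<'E'
from h import *
a=st(0,.272)
deltas([(.45,-.3,.23,.3),(.58,-.02,.22,.207),(*a,.2,.207),(*a,.075,.207)])
for n,pts in(('scene',[(335.25,245.5),(336.25,252.4)]),('side',[(341.9,225.4),(346.9,231)])):
    z=load(f'/tmp/{n}0.npz');K=z['mtx'];R=z['R'];t=z['t']
    C=-R.T@t
    for u,v in pts:
        r=R.T@np.array([(u-K[0,2])/K[0,0],(v-K[1,2])/K[1,1],1]);print(n,(C+r*(.038-C[2])/r[2]).round(4))
E
```

```text
pos [ 0.2528 -0.5982  0.2305] yaw 0.3999 tilt [-0.001  0.001 -1.   ] F [-0.8  0.1 -1.2] w 0.0854 t 0.15
target [ 0.45 -0.3   0.23  0.3 ] -> xyz mm [ 297.8 -197.9    0.8] yaw deg 5.72
target [ 0.58  -0.02   0.22   0.207] -> xyz mm [ 526.5 -405.2   11.1] yaw deg 11.05
target [0.547 0.309 0.2   0.207] -> xyz mm [ 624.7 -721.1   31.6] yaw deg 11.05
target [0.547 0.309 0.075 0.207] -> xyz mm [ 624.7 -720.9  156.6] yaw deg 11.05
scene [0.4174 0.13   0.038 ]
scene [0.3952 0.1401 0.038 ]
side [0.4193 0.1259 0.038 ]
side [0.4007 0.137  0.038 ]
```

>>> servo_tool(deltas=[{"hand": 0,"x": 60,"y": -40,"z": 0,"yaw": 1},{"hand": 0,"x": 110,"y": -75,"z": 0,"yaw": 2},{"hand": 0,"x": 160,"y": -105,"z": 0,"yaw": 3},{"hand": 0,"x": 205,"y": -140,"z": 0,"yaw": 4},{"hand": 0,"x": 255,"y": -170,"z": 0,"yaw": 5},{"hand": 0,"x": 298,"y": -200,"z": 0,"yaw": 6},{"hand": 0,"x": 345,"y": -240,"z": 0,"yaw": 7},{"hand": 0,"x": 390,"y": -285,"z": 0,"yaw": 8},{"hand": 0,"x": 435,"y": -325,"z": 0,"yaw": 9},{"hand": 0,"x": 480,"y": -365,"z": 0,"yaw": 10},{"hand": 0,"x": 525,"y": -405,"z": 0,"yaw": 11},{"hand": 0,"x": 542,"y": -460,"z": 0,"yaw": 11},{"hand": 0,"x": 558,"y": -510,"z": 5,"yaw": 11},{"hand": 0,"x": 575,"y": -565,"z": 10,"yaw": 11},{"hand": 0,"x": 592,"y": -615,"z": 15,"yaw": 11},{"hand": 0,"x": 608,"y": -670,"z": 20,"yaw": 11},{"hand": 0,"x": 625,"y": -721,"z": 30,"yaw": 11},{"hand": 0,"x": 625,"y": -721,"z": 30,"yaw": 11},{"hand": 0,"x": 625,"y": -721,"z": 30,"yaw": 11}])

```text
time_s: 2.52
ee_pos: [0.5476, 0.3088, 0.2011]
tcp_rot: [0.995, 0.104, -0.001, -0.0]
force: [0.7, -0.9, 0.4]
width: -0.0
```

Run:
```python
from h import *
from cell import manip
a=st(0,.272);b=st(0,.135)
deltas([(*a,.075,.207),(*a,.063,.207),(*b,.063,.207)])
for n in('scene','side','wrist'):
    c=manip.calibration(n);p,d=manip.camera(n);np.savez(f"/tmp/{n}1.npz",p=p,d=d,**c)
    cv2.imwrite(f'pics/{n}1.png',p[:,:,::-1])
```

```text
pos [0.5476 0.3088 0.2011] yaw 0.2084 tilt [-0.001  0.    -1.   ] F [ 0.7 -0.9  0.4] w -0.0 t 2.52
target [0.547 0.309 0.075 0.207] -> xyz mm [ 1.000e-01 -4.000e-01  1.261e+02] yaw deg 0.08
target [0.547 0.309 0.063 0.207] -> xyz mm [ 1.000e-01 -4.000e-01  1.381e+02] yaw deg 0.08
target [0.576 0.175 0.063 0.207] -> xyz mm [-1.000e-01  1.366e+02  1.380e+02] yaw deg 0.08
```

View pics/wrist1.png

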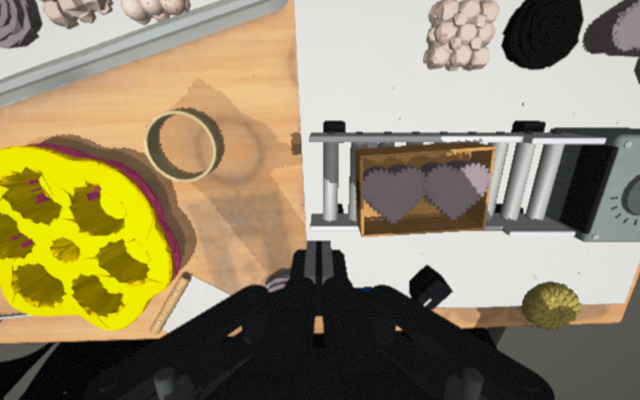

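View pics/side1.png

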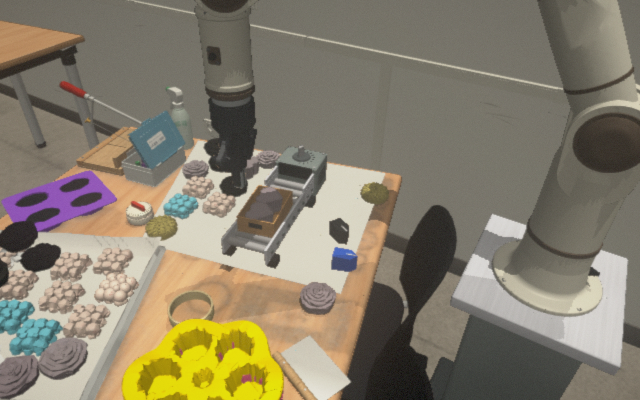

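>>> servo_tool(deltas=[{"hand": 0,"z": 45},{"hand": 0,"z": 85},{"hand": 0,"z": 115},{"hand": 0,"z": 132},{"hand": 0,"z": 138},{"hand": 0,"z": 138},{"hand": 0,"y": 8,"z": 138},{"hand": 0,"y": 16,"z": 138},{"hand": 0,"y": 22,"z": 138},{"hand": 0,"y": 26,"z": 138},{"hand": 0,"y": 30,"z": 138},{"hand": 0,"y": 35,"z": 138},{"hand": 0,"y": 40,"z": 138},{"hand": 0,"y": 46,"z": 138},{"hand": 0,"y": 52,"z": 138},{"hand": 0,"y": 58,"z": 138},{"hand": 0,"y": 64,"z": 138},{"hand": 0,"y": 70,"z": 138}])

```text
invalid input
```

```bash
cat > snap.py <<'E'
import sys
from h import *
from cell import manip
def snap(names,tag):
    for n in names:
        c=manip.calibration(n);p,d=manip.camera(n);np.savez(f"/tmp/{n}{tag}.npz",p=p,d=d,**c)
        cv2.imwrite(f'pics/{n}{tag}.png',p[:,:,::-1])
E
python3 - <<'E'
from snap import *
snap(['scene','wrist'],'2')
b=st(0,.135);deltas([(*b,.063,.207)])
s=manip.get_state();print((s['ee_pos'][:2]-O)@np.stack([EX,EY],1))
z=load('/tmp/scene2.npz');a=z['p'][140:270,190:400];cv2.imwrite('pics/c3.png',cv2.resize(a,None,fx=3.5,fy=3.5)[:,:,::-1])
E
```

```text
pos [0.5487 0.3075 0.2018] yaw 0.2052 tilt [ 0.     0.001 -1.   ] F [-0.4 -0.4 -0.6] w 0.0001 t 2.77
target [0.576 0.175 0.063 0.207] -> xyz mm [ -0.6 135.2 138.7] yaw deg -0.1
[0.00084652 0.27005405]
```

View pics/c3.png

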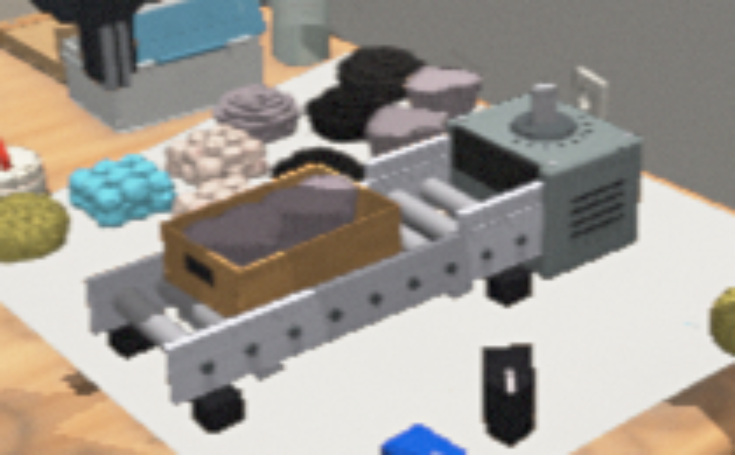

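View pics/wrist2.png

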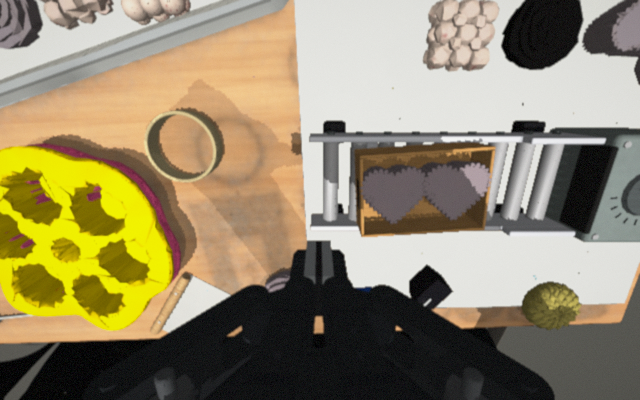

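The call was refused because every row needs all five numbers. The scene is unchanged, so I'll resend it in full.

>>> servo_tool(deltas=[{"hand": 0,"x": 0,"y": 0,"z": 45,"yaw": 0},{"hand": 0,"x": 0,"y": 0,"z": 85,"yaw": 0},{"hand": 0,"x": 0,"y": 0,"z": 115,"yaw": 0},{"hand": 0,"x": 0,"y": 0,"z": 132,"yaw": 0},{"hand": 0,"x": 0,"y": 0,"z": 138,"yaw": 0},{"hand": 0,"x": 0,"y": 0,"z": 138,"yaw": 0},{"hand": 0,"x": 0,"y": 8,"z": 138,"yaw": 0},{"hand": 0,"x": 0,"y": 16,"z": 138,"yaw": 0},{"hand": 0,"x": 0,"y": 22,"z": 138,"yaw": 0},{"hand": 0,"x": 0,"y": 26,"z": 138,"yaw": 0},{"hand": 0,"x": 0,"y": 30,"z": 138,"yaw": 0},{"hand": 0,"x": 0,"y": 35,"z": 138,"yaw": 0},{"hand": 0,"x": 0,"y": 40,"z": 138,"yaw": 0},{"hand": 0,"x": 0,"y": 46,"z": 138,"yaw": 0},{"hand": 0,"x": 0,"y": 52,"z": 138,"yaw": 0},{"hand": 0,"x": 0,"y": 58,"z": 138,"yaw": 0},{"hand": 0,"x": 0,"y": 64,"z": 138,"yaw": 0},{"hand": 0,"x": 0,"y": 70,"z": 138,"yaw": 0}])

```text
time_s: 5.03
ee_pos: [0.563, 0.2386, 0.0637]
tcp_rot: [0.995, 0.102, 0.0, -0.0]
force: [0.0, 1.8, 1.0]
width: 0.0
```

Run:
```python
from snap import *
snap(['scene','wrist'],'3')
b=st(0,.135);deltas([(*b,.063,.207)])
s=manip.get_state();print((s['ee_pos'][:2]-O)@np.stack([EX,EY],1))
z=load('/tmp/scene3.npz');a=z['p'][140:270,190:400];cv2.imwrite('pics/c4.png',cv2.resize(a,None,fx=3.5,fy=3.5)[:,:,::-1])
```

```text
pos [0.5631 0.2375 0.0635] yaw 0.2038 tilt [-0. -0. -1.] F [ 0.2 -0.1 -0.6] w 0.0002 t 5.12
target [0.576 0.175 0.063 0.207] -> xyz mm [-0.4 63.6  0.5] yaw deg -0.18
[0.00061147 0.19862817]
```

View pics/c4.png

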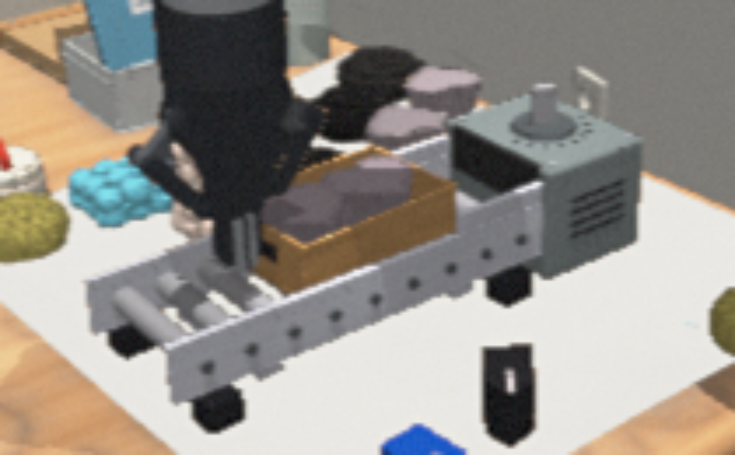

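View pics/wrist3.png

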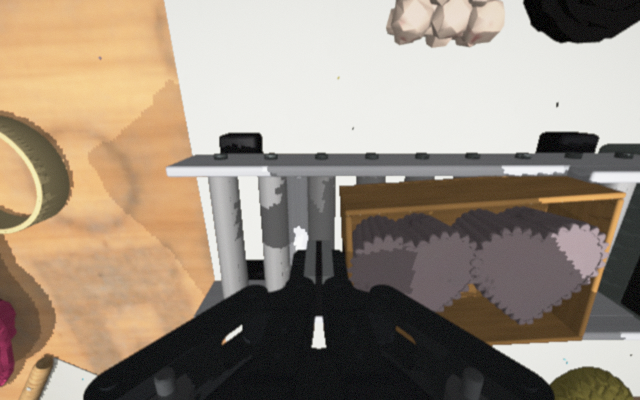

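The carton is moving straight along the rollers with the fingers at its end, c4 (265,250). I'll go on slowly.

>>> servo_tool(deltas=[{"hand": 0,"x": 0,"y": 5,"z": 0,"yaw": 0},{"hand": 0,"x": 0,"y": 10,"z": 0,"yaw": 0},{"hand": 0,"x": 0,"y": 15,"z": 0,"yaw": 0},{"hand": 0,"x": 0,"y": 20,"z": 0,"yaw": 0},{"hand": 0,"x": 0,"y": 25,"z": 0,"yaw": 0},{"hand": 0,"x": 0,"y": 30,"z": 0,"yaw": 0},{"hand": 0,"x": 0,"y": 35,"z": 0,"yaw": 0},{"hand": 0,"x": 0,"y": 40,"z": 0,"yaw": 0},{"hand": 0,"x": 0,"y": 44,"z": 0,"yaw": 0},{"hand": 0,"x": 0,"y": 48,"z": 0,"yaw": 0},{"hand": 0,"x": 0,"y": 52,"z": 0,"yaw": 0},{"hand": 0,"x": 0,"y": 55,"z": 0,"yaw": 0},{"hand": 0,"x": 0,"y": 57,"z": 0,"yaw": 0},{"hand": 0,"x": 0,"y": 58,"z": 0,"yaw": 0},{"hand": 0,"x": 0,"y": 59,"z": 0,"yaw": 0}])

```text
time_s: 7.0
ee_pos: [0.5751, 0.1798, 0.0635]
tcp_rot: [0.995, 0.102, -0.0, 0.0]
force: [-0.2, 1.0, -0.6]
width: -0.0002
```

Run:
```python
from snap import *
snap(['scene','wrist'],'4')
state()
s=manip.get_state();print((s['ee_pos'][:2]-O)@np.stack([EX,EY],1))
z=load('/tmp/scene4.npz');a=z['p'][140:270,190:400];cv2.imwrite('pics/c5.png',cv2.resize(a,None,fx=3.5,fy=3.5)[:,:,::-1])
for t in('scene4','wrist4'):
    z=load(f'/tmp/{t}.npz');w=cloud(z).reshape(-1,3);c=z['p'].reshape(-1,3).astype(int)
    L=(w[:,:2]-O)@np.stack([EX,EY],1)
    m=(abs(L[:,0])<.05)&(L[:,1]>-.02)&(L[:,1]<.25)&(c[:,0]>c[:,2]+45)&(abs(w[:,2]-.088)<.006)
    print(t,m.sum(),np.percentile(L[m],[1,5,50,95,99],axis=0).round(4).tolist())
```

```text
pos [0.5751 0.1796 0.0635] yaw 0.2038 tilt [-0.    -0.001 -1.   ] F [ 0.3 -0.2  0.5] w 0.0 t 7.1
[0.00042395 0.13953905]
scene4 280 [[-0.0465, -0.0032], [-0.0452, 0.0028], [-0.0371, 0.0519], [0.0432, 0.125], [0.0449, 0.1262]]
wrist4 5469 [[-0.0372, -0.0034], [-0.0362, 0.002], [0.0393, 0.0373], [0.0461, 0.1251], [0.0471, 0.1269]]
```

View pics/c5.png

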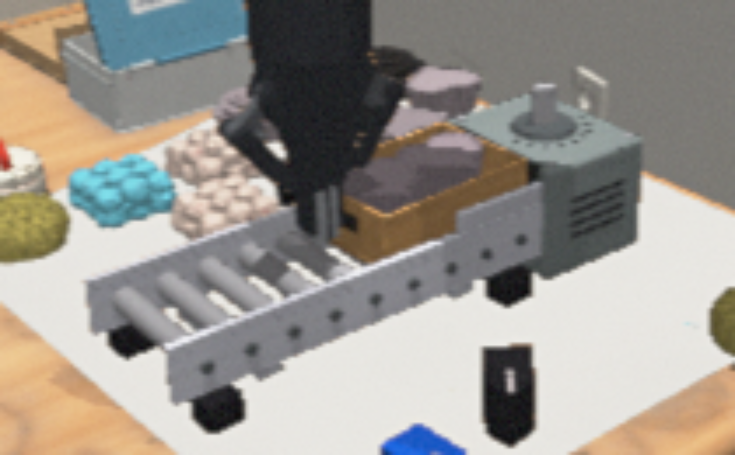

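View pics/wrist4.png

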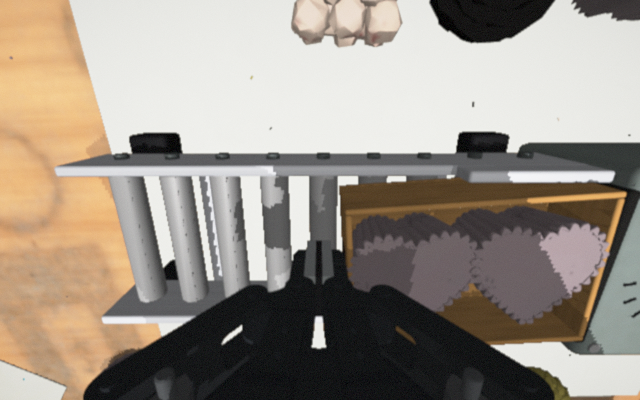

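Almost home: the +y face is at about 0.126, against 0.124. I'll press on gently until the force rises.

>>> servo_tool(deltas=[{"hand": 0,"x": 0,"y": 1,"z": 0,"yaw": 0},{"hand": 0,"x": 0,"y": 2,"z": 0,"yaw": 0},{"hand": 0,"x": 0,"y": 3,"z": 0,"yaw": 0},{"hand": 0,"x": 0,"y": 4,"z": 0,"yaw": 0},{"hand": 0,"x": 0,"y": 4,"z": 0,"yaw": 0}])

```text
time_s: 7.72
ee_pos: [0.5762, 0.1775, 0.0639]
tcp_rot: [0.995, 0.102, 0.0, -0.001]
force: [1.0, 4.6, 0.0]
width: 0.0005
```

```bash
python3 -c "
from h import *
from cell import manip
state();s=manip.get_state();print((s['ee_pos'][:2]-O)@np.stack([EX,EY],1))"
```

```text
pos [0.5762 0.1775 0.0639] yaw 0.2049 tilt [ 0.001  0.002 -1.   ] F [1.  4.6 0. ] w 0.0005 t 7.72
[0.0010934  0.13717426]
```

>>> servo_tool(deltas=[{"hand": 0,"x": 0,"y": 3,"z": 0,"yaw": 0},{"hand": 0,"x": 0,"y": 5,"z": 0,"yaw": 0},{"hand": 0,"x": 0,"y": 5,"z": 0,"yaw": 0}])

```text
time_s: 8.1
ee_pos: [0.578, 0.1771, 0.065]
tcp_rot: [0.995, 0.104, 0.002, -0.004]
force: [0.8, 9.7, -0.2]
width: 0.0001
```

```bash
python3 -c "
from h import *
from cell import manip
state();s=manip.get_state();print((s['ee_pos'][:2]-O)@np.stack([EX,EY],1))"
```

```text
pos [0.578  0.1771 0.065 ] yaw 0.2078 tilt [ 0.004  0.008 -1.   ] F [ 0.8  9.7 -0.2] w 0.0001 t 8.1
[0.00273736 0.13646357]
```

The force rose to 9.7 N with no further travel, so the carton is home. I'll back off, lift, and work out a viewing pose.

>>> servo_tool(deltas=[{"hand": 0,"x": 0,"y": -6,"z": 0,"yaw": 0},{"hand": 0,"x": 0,"y": -20,"z": 0,"yaw": 0},{"hand": 0,"x": 0,"y": -25,"z": -10,"yaw": 0},{"hand": 0,"x": 0,"y": -25,"z": -50,"yaw": 0},{"hand": 0.5,"x": 0,"y": -25,"z": -100,"yaw": 0},{"hand": 1,"x": 0,"y": -25,"z": -150,"yaw": 0},{"hand": 1,"x": 0,"y": -25,"z": -150,"yaw": 0}])

```text
time_s: 8.98
ee_pos: [0.5749, 0.2018, 0.2206]
tcp_rot: [0.995, 0.104, 0.007, -0.004]
force: [0.3, -0.3, 0.0]
width: 0.0544
```

Run:
```python
from snap import *
from scipy.spatial.transform import Rotation as Rn
snap(['scene'],'5')
s=manip.get_state();R=Rn.from_quat(s['tcp_rot']).as_matrix()
c=manip.calibration('wrist');C=-c['R'].T@c['t']
print('cam in tool',R.T@(C-s['ee_pos']),'axes in tool\n',(R.T@c['R'].T).round(3))
state()
z=load('/tmp/scene5.npz');a=z['p'][140:270,190:400];cv2.imwrite('pics/c6.png',cv2.resize(a,None,fx=3.5,fy=3.5)[:,:,::-1])
w=cloud(z).reshape(-1,3);c=z['p'].reshape(-1,3).astype(int)
L=(w[:,:2]-O)@np.stack([EX,EY],1)
m=(abs(L[:,0])<.05)&(L[:,1]>-.02)&(L[:,1]<.25)&(c[:,0]>c[:,2]+45)&(abs(w[:,2]-.088)<.006)
print(m.sum(),np.percentile(L[m],[1,5,50,95,99],axis=0).round(4).tolist())
```

```text
cam in tool [ 0.08384496 -0.00028597 -0.14359462] axes in tool
 [[ 0.001 -0.947 -0.321]
 [ 1.     0.001 -0.001]
 [ 0.001 -0.321  0.947]]
pos [0.5735 0.2008 0.2179] yaw 0.2075 tilt [ 0.008  0.008 -1.   ] F [-0.3 -0.6 -0.3] w 0.0619 t 9.03
368 [[-0.0437, -0.0072], [-0.0426, 0.0015], [-0.0158, 0.0736], [0.0431, 0.1248], [0.0454, 0.1261]]
```

View pics/c6.png

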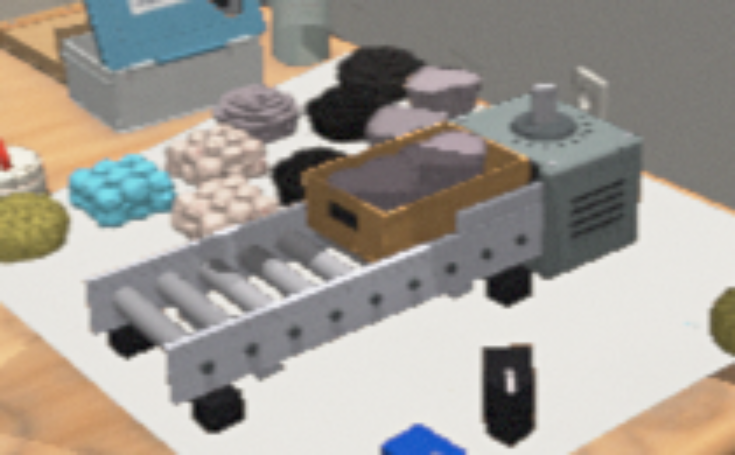

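The carton stands fully home, c6 (420,190), with its end under the stop. Now a close look at the shaft.

Run:
```python
from h import *
a=HT-.055*EX
deltas([(*a,.2,.207)])
```

```text
pos [0.5735 0.2008 0.2179] yaw 0.2075 tilt [ 0.008  0.008 -1.   ] F [-0.3 -0.6 -0.3] w 0.0619 t 9.03
target [ 0.559 -0.014  0.2    0.207] -> xyz mm [-58.5 207.6  16. ] yaw deg 0.03
```

>>> servo_tool(deltas=[{"hand": 1,"x": -15,"y": 50,"z": 0,"yaw": 0},{"hand": 1,"x": -30,"y": 105,"z": 0,"yaw": 0},{"hand": 1,"x": -45,"y": 160,"z": 5,"yaw": 0},{"hand": 1,"x": -58,"y": 208,"z": 16,"yaw": 0},{"hand": 1,"x": -58,"y": 208,"z": 16,"yaw": 0},{"hand": 1,"x": -58,"y": 208,"z": 16,"yaw": 0}])

```text
time_s: 9.78
ee_pos: [0.5589, -0.0143, 0.1991]
tcp_rot: [0.995, 0.103, 0.004, -0.004]
force: [-0.6, 0.8, 0.2]
width: 0.0854
```

Run:
```python
from snap import *
snap(['wrist'],'6');state()
z=load('/tmp/wrist6.npz');W=cloud(z);w=W.reshape(-1,3)
st_=(w[:,2]>.111)&(w[:,2]<.122)&(np.hypot(w[:,0]-.613,w[:,1]+.003)<.03)
print(st_.sum(),w[st_].mean(0),w[st_].min(0),w[st_].max(0))
ys,xs=np.where(st_.reshape(400,640));print(xs.min(),xs.max(),ys.min(),ys.max())
cx,cy=int(xs.mean()),int(ys.mean())
y0=max(0,cy-60);x0=max(0,cx-60)
a=z['p'][y0:y0+120,x0:x0+120];print('crop',x0,y0);cv2.imwrite('pics/s6.png',cv2.resize(a,None,fx=5,fy=5,interpolation=cv2.INTER_CUBIC)[:,:,::-1])
```

```text
pos [ 0.5593 -0.0132  0.1995] yaw 0.2089 tilt [ 0.007  0.009 -1.   ] F [ 0.1 -0.7 -0.2] w 0.0853 t 9.82
260 [ 0.61822907 -0.00590612  0.11642913] [ 0.61214471 -0.01420072  0.11281372] [0.62418011 0.00325114 0.11850014]
313 334 128 145
crop 264 75
```

View pics/s6.png

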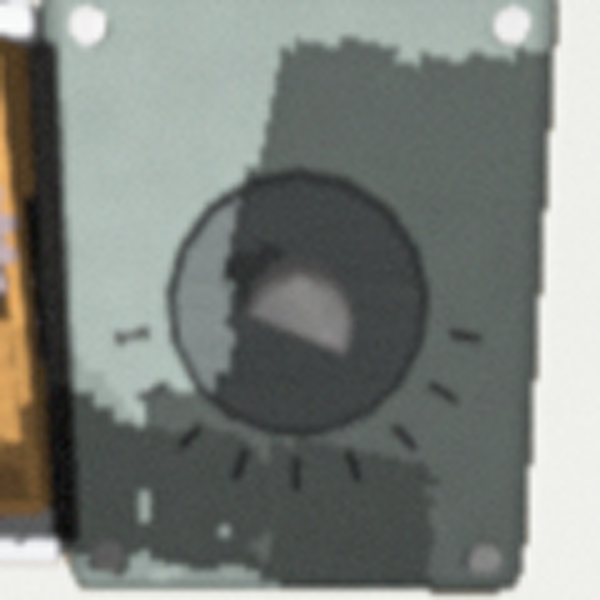

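View pics/wrist6.png

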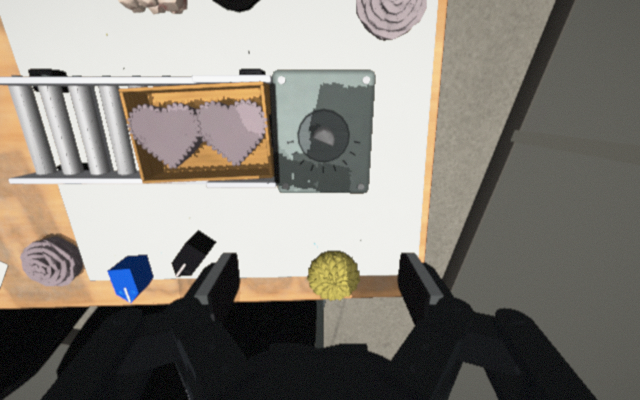

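The picture shows the D-flat clearly: edge at s6 (248,318) to (347,355), facing the robot side. The black knob is at wrist6 (194,253) with its nose to the lower left, and the blue decoy is at (131,277).

```bash
cat >> h.py <<'E'
def ray(z,u,v,h):
    K=z['mtx'];R=z['R'];t=z['t'];C=-R.T@t
    r=R.T@np.array([(u-K[0,2])/K[0,0],(v-K[1,2])/K[1,1],1]);return C+r*(h-C[2])/r[2]
E
python3 - <<'E'
from h import *
z=load('/tmp/wrist6.npz')
A=ray(z,264+248/5,75+318/5,.116);B=ray(z,264+347/5,75+355/5,.116)
print('flat',A,B,np.linalg.norm(A-B));d=(B-A)[:2]
# flat along shaft y ; +x normal away from flat
ang=np.arctan2(d[1],d[0]);print('shaft x yaw candidates',ang+np.pi/2, ang-np.pi/2)
print('collar c',ray(z,264+299/5,75+303/5,.089))
C=-z['R'].T@z['t'];print('cam',C)
p=z['p'];W=cloud(z);w=W.reshape(-1,3);c=p.reshape(-1,3).astype(int)
# robust: bright shaft-top pixels by brightness within collar
sub=p[75:195,264:384].astype(float);g=sub.mean(2)
m=(g>115)&(np.hypot(np.arange(120)[None]-60,np.arange(120)[:,None]-62)<14);m=m.astype(np.uint8)
n,l,stt,cen=cv2.connectedComponentsWithStats(m);print(stt,cen)
k=(abs(w[:,2]-.038)<.006)&(np.hypot(w[:,0]-.42,w[:,1]-.13)<.05)&(c.max(1)<90)
r=cv2.minAreaRect((w[k][:,:2]*1000).astype(np.float32));print('knob',k.sum(),r,w[k][:,2].mean())
a=p[223:293,100:240];a=np.clip((a/160.)**.6*255,0,255).astype(np.uint8);cv2.imwrite('pics/k6.png',cv2.resize(a,None,fx=5,fy=5,interpolation=cv2.INTER_CUBIC)[:,:,::-1])
E
```

```text
flat [0.61424724 0.00236585 0.116     ] [ 0.61180048 -0.01449955  0.116     ] 0.01704195965474063
shaft x yaw candidates -0.14407036322774935 -3.2856630168175425
collar c [ 0.61567937 -0.0059881   0.089     ]
cam [0.63994976 0.00195734 0.34334412]
[[    0     0   120   120 14257]
 [   52    56    17    13   143]] [[59.48397279 59.47737953]
 [61.0979021  61.75524476]]
knob 691 ((424.9723815917969, 127.13487243652344), (27.94746971130371, 47.4642333984375), 64.30228424072266) 0.03843697044515837
```

View pics/k6.png

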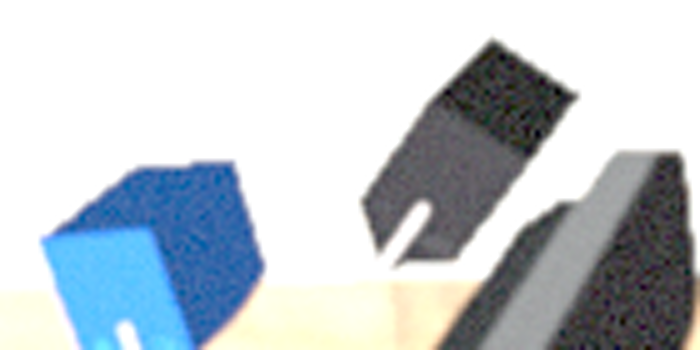

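Run:
```python
from h import *
z=load('/tmp/wrist6.npz')
P=[ray(z,100+u/5,223+v/5,.038)[:2] for u,v in((440,105),(530,158),(455,258),(393,268),(362,203))]
for q in P: print(q.round(4))
bl,br,sr,no,sl=P
back=(bl+br)/2
print('width',np.linalg.norm(bl-br),'len',np.linalg.norm(no-back))
x=back-no;print('yaw axis',np.arctan2(x[1],x[0]))
for a,b in((sr,br),(sl,bl)):
    e=b-a;print('side yaw',np.arctan2(e[1],e[0]),np.linalg.norm(e))
e=bl-br;print('back yaw',np.arctan2(e[1],e[0])-np.pi/2)
yaw=-.447;ex=np.array([np.cos(yaw),np.sin(yaw)])
print('origin from nose',no+.03*ex,'from back',back-.022*ex)
```

```text
[0.4488 0.1276]
[0.4388 0.1047]
[0.4057 0.1211]
[0.3994 0.1365]
[0.4169 0.1452]
width 0.024992641944310955 len 0.048860089527078245
yaw axis -0.4293325913279806
side yaw -0.46092787230225707 0.036864402325106786
side yaw -0.503078345609459 0.03640738185429896
back yaw -0.41499278653191185
origin from nose [0.42643177 0.12354011] from back [0.42396661 0.12567905]
```

Run:
```python
from h import *
deltas([(.5,.05,.2,0),(.425,.1245,.12,-.447)])
```

```text
pos [ 0.5593 -0.0132  0.1995] yaw 0.2089 tilt [ 0.007  0.009 -1.   ] F [ 0.1 -0.7 -0.2] w 0.0853 t 9.82
target [0.5  0.05 0.2  0.  ] -> xyz mm [-44.8 -74.2  -0.4] yaw deg 11.97
target [ 0.425  0.124  0.12  -0.447] -> xyz mm [-103.5 -162.    79.8] yaw deg 37.58
```

>>> servo_tool(deltas=[{"hand": 1,"x": -25,"y": -40,"z": 0,"yaw": 8},{"hand": 1,"x": -50,"y": -80,"z": 0,"yaw": 16},{"hand": 1,"x": -75,"y": -120,"z": 20,"yaw": 24},{"hand": 1,"x": -103,"y": -162,"z": 50,"yaw": 32},{"hand": 1,"x": -103,"y": -162,"z": 80,"yaw": 37.6},{"hand": 1,"x": -103,"y": -162,"z": 80,"yaw": 37.6},{"hand": 1,"x": -103,"y": -162,"z": 80,"yaw": 37.6}])

```text
time_s: 10.7
ee_pos: [0.4261, 0.1257, 0.1207]
tcp_rot: [0.975, -0.221, 0.003, -0.006]
force: [0.7, 0.1, 0.2]
width: 0.0856
```

Run:
```python
from snap import *
snap(['wrist'],'7');state()
z=load('/tmp/wrist7.npz');p=z['p']
a=p[180:340,220:420];a=np.clip((a/160.)**.6*255,0,255).astype(np.uint8);cv2.imwrite('pics/k7.png',cv2.resize(a,None,fx=3.5,fy=3.5,interpolation=cv2.INTER_CUBIC)[:,:,::-1])
```

```text
pos [0.4266 0.1254 0.1209] yaw -0.4475 tilt [ 0.009  0.01  -1.   ] F [-0.2 -0.4 -0.6] w 0.0853 t 10.75
```

View pics/wrist7.png

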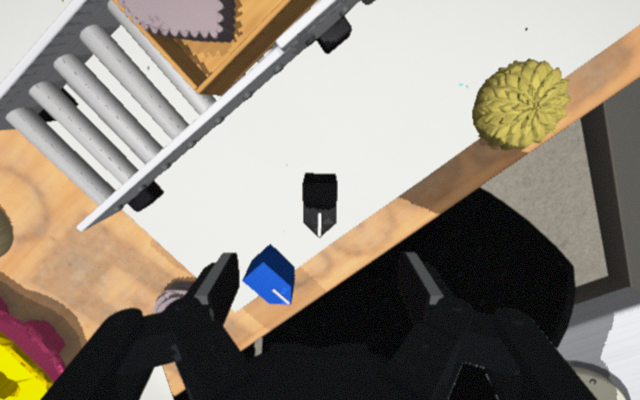

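View pics/k7.png

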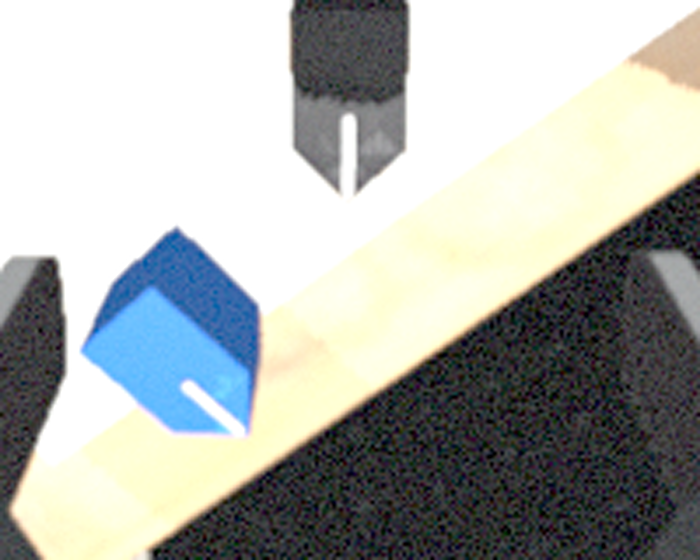

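Run:
```python
from h import *
z=load('/tmp/wrist7.npz');W=cloud(z);p=z['p'].astype(int)
yaw=-.447;ex=np.array([np.cos(yaw),np.sin(yaw)]);ey=np.array([-ex[1],ex[0]])
g=p.max(2)
for v in range(168,244,4):
    r=[u for u in range(290,350) if W[v,u,2]>.03]
    if r:
        u=318;q=W[v,u];l=(q[:2]-[.4266,.1254]);print(v,r[0],r[-1],'z',q[2].round(4),'lx',(l@ex).round(4),'yspan',((W[v,r[0],:2]-[.4266,.1254])@ey).round(4),((W[v,r[-1],:2]-[.4266,.1254])@ey).round(4),p[v,314])
```

```text
180 303 335 z 0.0305 lx 0.02 yspan 0.0155 -0.0122 [ 7  5 12]
184 302 337 z 0.039 lx 0.0188 yspan 0.0158 -0.0136 [15 16 13]
188 302 337 z 0.0378 lx 0.0149 yspan 0.0159 -0.0137 [20 18 21]
192 302 337 z 0.0383 lx 0.0115 yspan 0.016 -0.0138 [17 17 16]
196 302 337 z 0.0378 lx 0.0078 yspan 0.016 -0.0139 [20 19 23]
200 302 337 z 0.0399 lx 0.0049 yspan 0.0161 -0.0139 [21 19 23]
204 303 336 z 0.0402 lx 0.0013 yspan 0.0152 -0.0131 [1 6 5]
208 303 336 z 0.0389 lx -0.0028 yspan 0.0154 -0.0132 [39 38 40]
212 303 336 z 0.0384 lx -0.0067 yspan 0.0153 -0.0133 [55 55 58]
216 303 336 z 0.0389 lx -0.0102 yspan 0.0155 -0.0133 [51 51 53]
220 303 336 z 0.0397 lx -0.0137 yspan 0.0155 -0.0135 [55 55 55]
224 305 334 z 0.039 lx -0.0178 yspan 0.0138 -0.0117 [52 51 54]
228 309 330 z 0.0396 lx -0.0214 yspan 0.0103 -0.0083 [53 54 56]
232 313 325 z 0.0387 lx -0.0257 yspan 0.0068 -0.0039 [75 73 69]
236 317 321 z 0.039 lx -0.0295 yspan 0.0032 -0.0004 [240 240 236]
```

Knob, carton and decoy are all as expected. The knob's top spans local x from -30 to +20.5 mm and is centred within 1 mm of the TCP, with the yaw aligned. Descending.

Run:
```python
from h import *
deltas([(.4270,.1263,.05,-.449),(.4270,.1263,.008,-.449)])
```

```text
pos [0.4266 0.1254 0.1209] yaw -0.4475 tilt [ 0.009  0.01  -1.   ] F [-0.2 -0.4 -0.6] w 0.0853 t 10.75
target [ 0.427  0.126  0.05  -0.449] -> xyz mm [-0.3 -0.1 70.9] yaw deg 0.09
target [ 0.427  0.126  0.008 -0.449] -> xyz mm [ -0.5   0.5 112.9] yaw deg 0.09
```

>>> servo_tool(grip_force=80, deltas=[{"hand": 1,"x": 0,"y": 0,"z": 40,"yaw": 0},{"hand": 1,"x": 0,"y": 0,"z": 75,"yaw": 0},{"hand": 1,"x": 0,"y": 0,"z": 100,"yaw": 0},{"hand": 1,"x": 0,"y": 0,"z": 110,"yaw": 0},{"hand": 1,"x": 0,"y": 0,"z": 113,"yaw": 0},{"hand": 1,"x": 0,"y": 0,"z": 113,"yaw": 0},{"hand": 0,"x": 0,"y": 0,"z": 113,"yaw": 0},{"hand": 0,"x": 0,"y": 0,"z": 113,"yaw": 0},{"hand": 0,"x": 0,"y": 0,"z": 113,"yaw": 0},{"hand": 0,"x": 0,"y": 0,"z": 113,"yaw": 0},{"hand": 0,"x": 0,"y": 0,"z": 113,"yaw": 0}])

```text
time_s: 12.12
ee_pos: [0.428, 0.1265, 0.0085]
tcp_rot: [0.975, -0.222, 0.004, -0.006]
force: [-0.9, -0.1, 7.4]
width: 0.029
```

Run:
```python
from snap import *
snap(['wrist'],'8');deltas([(.50,.06,.2,-.144),(.6153,-.006,.2,-.144)])
print(manip.get_state()['ft_torque'])
```

```text
pos [0.428  0.1265 0.0085] yaw -0.4475 tilt [ 0.01  0.01 -1.  ] F [-1.8 -0.5  7.4] w 0.0291 t 12.18
target [ 0.5    0.06   0.2   -0.144] -> xyz mm [  94.6   26.3 -191.4] yaw deg -17.39
target [ 0.615 -0.006  0.2   -0.144] -> xyz mm [ 227.1   35.9 -191. ] yaw deg -17.39
[-0.20553824  0.2940241  -0.01211302]
```

View pics/wrist8.png

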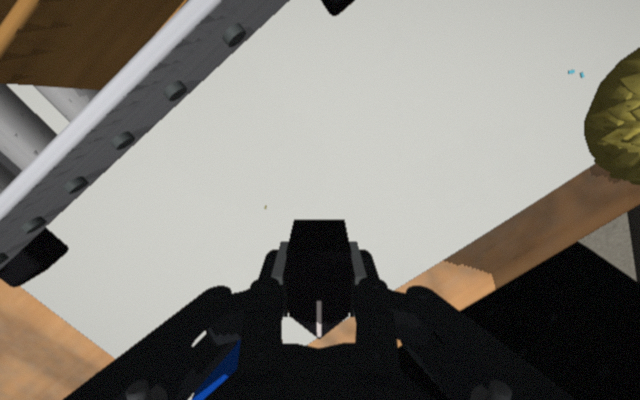

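The knob is gripped (width 29 mm) and symmetric in the jaws at (318,275). Lift it and carry it above the shaft, turned to the shaft's yaw.

>>> servo_tool(deltas=[{"hand": 0,"x": 0,"y": 0,"z": -10,"yaw": 0},{"hand": 0,"x": 0,"y": 0,"z": -40,"yaw": 0},{"hand": 0,"x": 0,"y": 0,"z": -90,"yaw": 0},{"hand": 0,"x": 0,"y": 0,"z": -145,"yaw": 0},{"hand": 0,"x": 20,"y": 10,"z": -190,"yaw": -4},{"hand": 0,"x": 65,"y": 20,"z": -191,"yaw": -8},{"hand": 0,"x": 115,"y": 28,"z": -191,"yaw": -12},{"hand": 0,"x": 165,"y": 32,"z": -191,"yaw": -16},{"hand": 0,"x": 200,"y": 35,"z": -191,"yaw": -17.4},{"hand": 0,"x": 227,"y": 36,"z": -191,"yaw": -17.4},{"hand": 0,"x": 227,"y": 36,"z": -191,"yaw": -17.4},{"hand": 0,"x": 227,"y": 36,"z": -191,"yaw": -17.4}])

```text
time_s: 13.68
ee_pos: [0.6142, -0.0054, 0.1999]
tcp_rot: [0.997, -0.072, 0.004, -0.005]
force: [-1.4, -0.4, -1.4]
width: 0.0288
```

Run:
```python
from snap import *
snap(['wrist','scene','side'],'9');state()
z=load('/tmp/wrist9.npz');W=cloud(z);p=z['p'].astype(int)
from scipy.spatial.transform import Rotation as Rn
s=manip.get_state();R=Rn.from_quat(s['tcp_rot']).as_matrix()
T=(W-s['ee_pos'])@R
# points of knob top in tool frame (z tool ~ -.03)
m=(abs(T[:,:,0])<.04)&(abs(T[:,:,1])<.0135)&(T[:,:,2]>-.04)&(T[:,:,2]<-.01)
q=T[m];print(m.sum(),np.percentile(q,[1,50,99],axis=0).round(4))
for v in range(210,345,5):
    u=318;print(v,T[v,u].round(4),p[v,u])
a=[load(f'/tmp/{n}9.npz')['p'] for n in('scene','side')]
A=cv2.resize(a[0][120:240,270:430],(400,300),interpolation=cv2.INTER_CUBIC);B=cv2.resize(a[1][90:210,230:390],(400,300),interpolation=cv2.INTER_CUBIC)
cv2.imwrite('pics/h9.png',np.hstack([A,B])[:,:,::-1])
```

```text
pos [ 0.6143 -0.0051  0.2002] yaw -0.1425 tilt [ 0.009  0.01  -1.   ] F [-0.7 -0.2  0.4] w 0.0284 t 13.82
5336 [[-0.0275 -0.0132 -0.0313]
 [ 0.0041  0.     -0.0299]
 [ 0.0197  0.0132 -0.0113]]
210 [-0.0154 -0.0008  0.1105] [107 112 113]
215 [-0.0206 -0.0008  0.1103] [121 128 127]
220 [ 0.0191 -0.0006  0.0063] [57 60 58]
225 [ 0.0193 -0.0005 -0.0012] [19 17 14]
230 [ 0.0193 -0.0005 -0.0077] [15 19 18]
235 [ 0.0192 -0.0005 -0.0135] [13 16 14]
240 [ 0.0193 -0.0005 -0.019 ] [ 9  7 14]
245 [ 0.0195 -0.0005 -0.0246] [14 15 15]
250 [ 0.0187 -0.0005 -0.028 ] [15 13 13]
255 [ 0.0176 -0.0005 -0.0306] [20 20 18]
260 [ 0.0145 -0.0005 -0.0298] [14  9 12]
265 [ 0.0116 -0.0005 -0.0294] [14  8 13]
270 [ 0.0094 -0.0005 -0.0303] [17 17 21]
275 [ 0.0064 -0.0005 -0.0299] [20 16 22]
280 [ 0.0037 -0.0005 -0.03  ] [20 11 17]
285 [ 0.0005 -0.0005 -0.0294] [17 19 21]
290 [-0.0025 -0.0005 -0.0294] [12 10  9]
295 [-0.0039 -0.0005 -0.0313] [19 13 19]
300 [-0.0076 -0.0005 -0.0303] [83 77 77]
305 [-0.0104 -0.0005 -0.0305] [139 131 131]
310 [-0.0135 -0.0005 -0.0304] [139 131 130]
315 [-0.0163 -0.0005 -0.0307] [138 131 128]
320 [-0.0193 -0.0005 -0.0308] [138 131 128]
325 [-0.0227 -0.0005 -0.0305] [137 131 127]
330 [-0.0251 -0.0005 -0.0313] [136 130 128]
335 [-0.0292 -0.0005 -0.0305] [156 149 146]
340 [-0.3736 -0.0014  0.3005] [43 34 22]
```

View pics/wrist9.png

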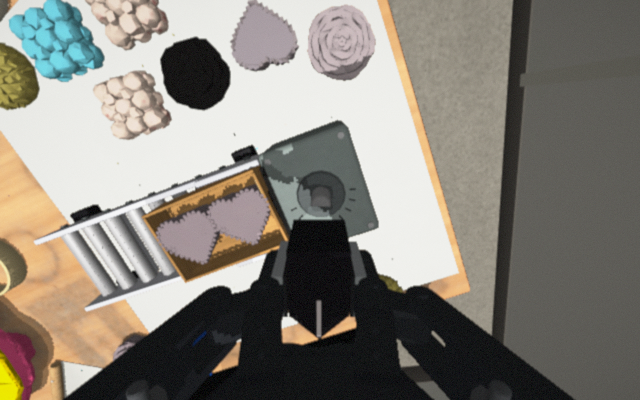

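View pics/h9.png

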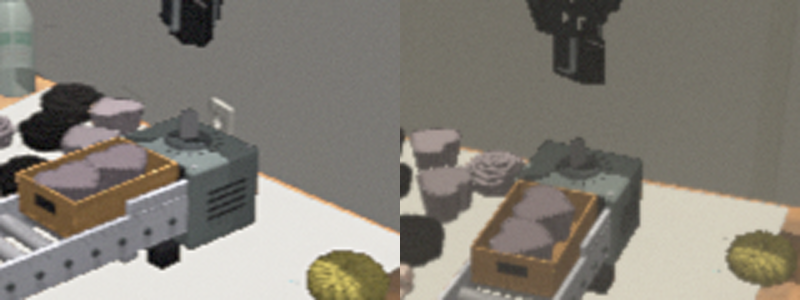

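Run:
```python
from h import *
z=load('/tmp/wrist9.npz');p=z['p'];W=cloud(z)
a=p[150:230,270:370];cv2.imwrite('pics/s9.png',cv2.resize(np.clip(a*1.8,0,255).astype(np.uint8),None,fx=7,fy=7,interpolation=cv2.INTER_CUBIC)[:,:,::-1])
w=W.reshape(-1,3);m=(w[:,2]>.112)&(w[:,2]<.122)&(np.hypot(w[:,0]-.615,w[:,1]+.006)<.025)
print(m.sum(),w[m].mean(0),w[m].min(0),w[m].max(0))
```

```text
217 [ 0.61875881 -0.00641214  0.11614067] [ 0.61184796 -0.01438441  0.11222901] [0.62440674 0.00268147 0.11876512]
```

View pics/s9.png

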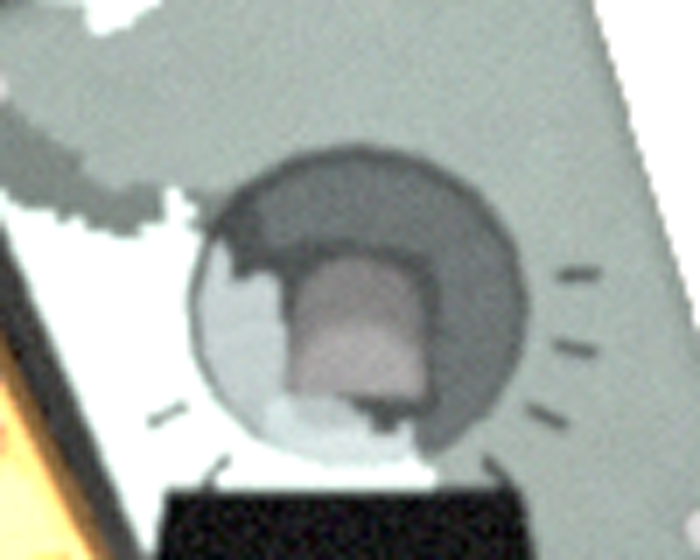

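Run:
```python
from h import *
z=load('/tmp/wrist9.npz')
A=ray(z,270+288/7,150+390/7,.116);B=ray(z,270+428/7,150+400/7,.116);d=B-A
print(A,B,'shaft yaw',np.arctan2(d[1],d[0])+np.pi/2, 'mid',(A+B)/2)
c=ray(z,270+359/7,150+303/7,.089);print('collar',c)
deltas([(.6168,-.0064,.13,-.150),(.6168,-.0064,.122,-.150)])
```

```text
[0.61496348 0.00253772 0.116     ] [ 0.61126007 -0.01454308  0.116     ] shaft yaw -0.21351241668755216 mid [ 0.61311177 -0.00600268  0.116     ]
collar [ 0.61659038 -0.00653957  0.089     ]
pos [ 0.6143 -0.0051  0.2002] yaw -0.1425 tilt [ 0.009  0.01  -1.   ] F [-0.7 -0.2  0.4] w 0.0284 t 13.82
target [ 0.617 -0.006  0.13  -0.15 ] -> xyz mm [ 2.1  1.7 70.2] yaw deg 0.43
target [ 0.617 -0.006  0.122 -0.15 ] -> xyz mm [ 2.   1.8 78.2] yaw deg 0.43
```

Run:
```python
from h import *
for tag,(u0,u1),(v0,v1) in(('6',(315,332),(133,152)),('9',(313,330),(198,213))):
    z=load(f'/tmp/wrist{tag}.npz');g=cv2.GaussianBlur(z['p'].astype(np.float32).mean(2),(3,3),0)
    P=[]
    for u in range(u0,u1):
        col=g[v0:v1,u];d=-(col[1:]-col[:-1]);i=int(np.argmax(d))
        lo,hi=max(0,i-2),min(len(d),i+3);w=np.clip(d[lo:hi],0,None);v=v0+.5+(w*np.arange(lo,hi)).sum()/w.sum()
        P.append((u,v,d[i]))
    P=np.array(P);k=P[:,2]>8
    pts=P[k]
    X=np.array([ray(z,u,v,.116)[:2] for u,v,_ in pts]).astype(np.float32)
    vx,vy,x0,y0=cv2.fitLine(X,cv2.DIST_HUBER,0,1e-4,1e-4).ravel()
    print(tag,k.sum(),'yaw',np.arctan(-vx/vy) if 0 else -np.arctan2(vx,vy) , 'pt',x0,y0, (pts[:,1]).round(1))
```

```text
6 17 yaw -0.1704907 pt 0.6136654 -0.005410123 [138.5 138.6 138.8 139.4 139.8 140.3 140.5 140.8 141.4 141.7 142.3 142.6
 143.2 143.5 143.8 144.3 144.5]
9 10 yaw -0.24577804 pt 0.61321175 -0.008965589 [205.1 205.5 205.7 205.9 206.1 206.1 206.1 206.  206.1 206.2]<stdin>:7: RuntimeWarning: invalid value encountered in scalar divide
```

Run:
```python
from h import *
deltas([(.6169,-.0063,.130,-.175),(.6169,-.0063,.122,-.175)])
```

```text
pos [ 0.6143 -0.0051  0.2002] yaw -0.1425 tilt [ 0.009  0.01  -1.   ] F [-0.7 -0.2  0.4] w 0.0284 t 13.82
target [ 0.617 -0.006  0.13  -0.175] -> xyz mm [ 2.2  1.6 70.2] yaw deg 1.86
target [ 0.617 -0.006  0.122 -0.175] -> xyz mm [ 2.1  1.7 78.2] yaw deg 1.86
```

>>> servo_tool(deltas=[{"hand": 0,"x": 1,"y": 1,"z": 25,"yaw": 1},{"hand": 0,"x": 2,"y": 1.5,"z": 50,"yaw": 1.9},{"hand": 0,"x": 2.2,"y": 1.6,"z": 65,"yaw": 1.9},{"hand": 0,"x": 2.2,"y": 1.6,"z": 70,"yaw": 1.9},{"hand": 0,"x": 2.2,"y": 1.6,"z": 70,"yaw": 1.9},{"hand": 0,"x": 2.2,"y": 1.6,"z": 70,"yaw": 1.9}])

```text
time_s: 14.58
ee_pos: [0.6177, -0.0063, 0.1312]
tcp_rot: [0.996, -0.088, 0.005, -0.005]
force: [0.4, -0.0, -0.9]
width: 0.0294
```

Run:
```python
from snap import *
snap(['scene','side'],'10')
for i in range(3): deltas([(.6169,-.0063,.12,-.175)]); manip.camera('side')
a=[load(f'/tmp/{n}10.npz')['p'] for n in('scene','side')]
A=cv2.resize(a[0][140:215,300:400],(400,300),interpolation=cv2.INTER_CUBIC);B=cv2.resize(a[1][110:185,250:350],(400,300),interpolation=cv2.INTER_CUBIC)
cv2.imwrite('pics/h10.png',np.hstack([A,B])[:,:,::-1])
```

```text
pos [ 0.6176 -0.0064  0.1312] yaw -0.1757 tilt [ 0.011  0.01  -1.   ] F [ 0.1 -0.3 -1. ] w 0.0286 t 14.68
target [ 0.617 -0.006  0.12  -0.175] -> xyz mm [-0.8  0.2 11.2] yaw deg -0.04
pos [ 0.6175 -0.0064  0.131 ] yaw -0.1757 tilt [ 0.011  0.01  -1.   ] F [ 0.3 -0.7 -0.3] w 0.0289 t 14.72
target [ 0.617 -0.006  0.12  -0.175] -> xyz mm [-0.7  0.2 11. ] yaw deg -0.04
pos [ 0.6173 -0.0064  0.1309] yaw -0.1758 tilt [ 0.01  0.01 -1.  ] F [-0.6  0.6 -0.8] w 0.0287 t 14.78
target [ 0.617 -0.006  0.12  -0.175] -> xyz mm [-0.5  0.1 10.9] yaw deg -0.04
```

View pics/h10.png

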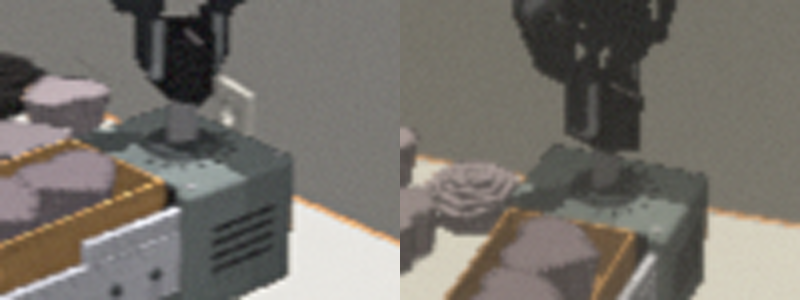

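The knob is directly over the shaft in both views. Go down gently and read the force.

>>> servo_tool(deltas=[{"hand": 0,"x": -0.5,"y": 0,"z": 3,"yaw": 0},{"hand": 0,"x": -0.5,"y": 0,"z": 6,"yaw": 0},{"hand": 0,"x": -0.5,"y": 0,"z": 9,"yaw": 0},{"hand": 0,"x": -0.5,"y": 0,"z": 12,"yaw": 0},{"hand": 0,"x": -0.5,"y": 0,"z": 12,"yaw": 0}])

```text
time_s: 15.45
ee_pos: [0.6167, -0.0062, 0.1183]
tcp_rot: [0.996, -0.088, 0.004, -0.005]
force: [0.4, -0.0, 0.6]
width: 0.0288
```

```bash
python3 -c "
from h import *
from cell import manip
state();print(manip.get_state()['ft_torque'])"
```

```text
pos [ 0.6167 -0.0062  0.1183] yaw -0.1757 tilt [ 0.01  0.01 -1.  ] F [ 0.4 -0.   0.6] w 0.0288 t 15.45
[0.01885273 0.03587393 0.01270284]
```

There is no resistance 5 mm below the shaft top, so the D has entered the bore. Continue down.

>>> servo_tool(deltas=[{"hand": 0,"x": 0,"y": 0,"z": 4,"yaw": 0},{"hand": 0,"x": 0,"y": 0,"z": 8,"yaw": 0},{"hand": 0,"x": 0,"y": 0,"z": 11,"yaw": 0},{"hand": 0,"x": 0,"y": 0,"z": 13,"yaw": 0},{"hand": 0,"x": 0,"y": 0,"z": 13,"yaw": 0}])

```text
time_s: 16.08
ee_pos: [0.6168, -0.006, 0.1051]
tcp_rot: [0.996, -0.088, 0.004, -0.005]
force: [0.1, 0.2, -0.9]
width: 0.0288
```

```bash
python3 -c "
from h import *
from cell import manip
state();print(manip.get_state()['ft_torque'])"
```

```text
pos [ 0.6168 -0.006   0.1051] yaw -0.1756 tilt [ 0.009  0.01  -1.   ] F [ 0.1  0.2 -0.9] w 0.0288 t 16.07
[-0.04655298 -0.03971786 -0.05131223]
```

>>> servo_tool(deltas=[{"hand": 0,"x": 0,"y": 0,"z": 1,"yaw": 0},{"hand": 0,"x": 0,"y": 0,"z": 2,"yaw": 0},{"hand": 0,"x": 0,"y": 0,"z": 3,"yaw": 0},{"hand": 0,"x": 0,"y": 0,"z": 4,"yaw": 0},{"hand": 0,"x": 0,"y": 0,"z": 4,"yaw": 0}])

```text
time_s: 16.7
ee_pos: [0.6171, -0.006, 0.1016]
tcp_rot: [0.996, -0.088, 0.005, -0.005]
force: [-1.5, -0.2, 5.0]
width: 0.0286
```

>>> servo_tool(deltas=[{"hand": 0,"x": 0,"y": 0,"z": 2,"yaw": 0},{"hand": 0,"x": 0,"y": 0,"z": 4,"yaw": 0},{"hand": 0,"x": 0,"y": 0,"z": 4,"yaw": 0},{"hand": 0,"x": 0,"y": 0,"z": 4,"yaw": 0}])

```text
time_s: 17.2
ee_pos: [0.6176, -0.006, 0.0992]
tcp_rot: [0.996, -0.088, 0.005, -0.005]
force: [-4.4, -0.8, 12.1]
width: 0.0284
```

>>> servo_tool(deltas=[{"hand": 0,"x": -0.5,"y": 0,"z": 3,"yaw": 0},{"hand": 0,"x": -0.5,"y": 0,"z": 5,"yaw": 0},{"hand": 0,"x": -0.5,"y": 0,"z": 5,"yaw": 0},{"hand": 0,"x": -0.5,"y": 0,"z": 5,"yaw": 0}])

```text
time_s: 17.7
ee_pos: [0.6185, -0.006, 0.0988]
tcp_rot: [0.996, -0.088, 0.007, -0.005]
force: [-10.7, -0.4, 30.7]
width: 0.0287
```

Run:
```python
from snap import *
snap(['scene','side','wrist'],'11')
for i in range(2): state(); manip.camera('side')
a=[load(f'/tmp/{n}11.npz')['p'] for n in('scene','side')]
A=cv2.resize(a[0][140:215,300:400],(400,300),interpolation=cv2.INTER_CUBIC);B=cv2.resize(a[1][110:185,250:350],(400,300),interpolation=cv2.INTER_CUBIC)
cv2.imwrite('pics/h11.png',np.hstack([A,B])[:,:,::-1])
z=load('/tmp/wrist11.npz');W=cloud(z);s=manip.get_state()
m=(np.hypot(W[:,:,0]-.615,W[:,:,1]+.006)<.012)&(W[:,:,2]>.1)&(W[:,:,2]<.16);print('knob top z',np.median(W[m][:,2]),m.sum())
h=(abs(W[:,:,2]-.085)<.006)&(np.hypot(W[:,:,0]-.64,W[:,:,1]+.0)<.05);print('housing z',np.median(W[h][:,2]))
zz=load('/tmp/scene11.npz');w=cloud(zz).reshape(-1,3);c=zz['p'].reshape(-1,3).astype(int)
L=(w[:,:2]-O)@np.stack([EX,EY],1)
m=(abs(L[:,0])<.05)&(L[:,1]>-.02)&(L[:,1]<.25)&(c[:,0]>c[:,2]+45)&(abs(w[:,2]-.088)<.006)
print('carton',np.percentile(L[m],[1,5,95,99],axis=0).round(4)[:,1])
```

```text
pos [ 0.6185 -0.006   0.0988] yaw -0.1759 tilt [ 0.014  0.009 -1.   ] F [-10.5  -1.1  30.9] w 0.0288 t 17.85
pos [ 0.6185 -0.006   0.0989] yaw -0.1759 tilt [ 0.014  0.009 -1.   ] F [-10.4  -1.6  31. ] w 0.0289 t 17.9
knob top z 0.1293226694556351 1620
housing z 0.08580931549872925
carton [-0.0008  0.0018  0.1249  0.126 ]
```

View pics/h11.png

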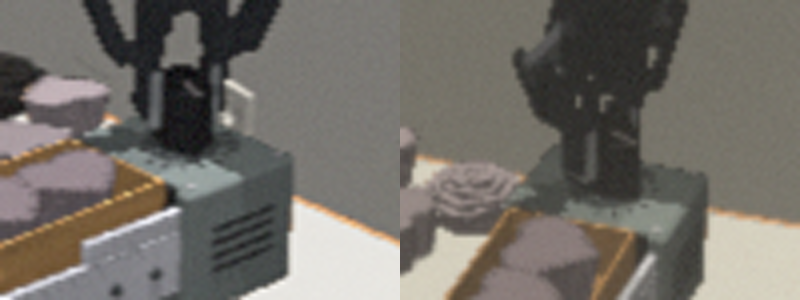

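View pics/wrist11.png

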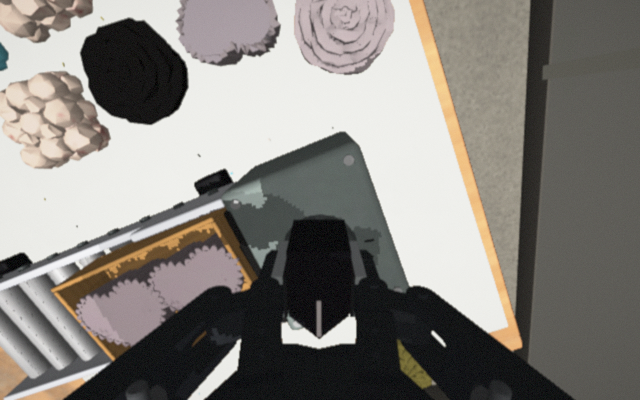

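The shaft is at its stop: the force jumped to 31 N within 0.4 mm, and the knob top is at 0.129 = 0.091 + 0.038. I'll ease to a moderate steady press above the spring's 9 N.

>>> servo_tool(deltas=[{"hand": 0,"x": -1,"y": 0,"z": 3,"yaw": 0},{"hand": 0,"x": -1,"y": 0,"z": 3,"yaw": 0},{"hand": 0,"x": -1,"y": 0,"z": 3,"yaw": 0},{"hand": 0,"x": -1,"y": 0,"z": 3,"yaw": 0}])

```text
time_s: 18.45
ee_pos: [0.6182, -0.006, 0.099]
tcp_rot: [0.996, -0.088, 0.008, -0.005]
force: [-9.2, -0.5, 23.2]
width: 0.0288
```

Run:
```python
from snap import *
for i in range(4): state(); manip.camera('side')
print(manip.get_state()['ft_torque'])
```

```text
pos [ 0.6182 -0.006   0.099 ] yaw -0.1761 tilt [ 0.016  0.008 -1.   ] F [-9.2 -0.5 23.2] w 0.0288 t 18.45
pos [ 0.6182 -0.006   0.099 ] yaw -0.176 tilt [ 0.016  0.008 -1.   ] F [-9.   0.3 22.8] w 0.0288 t 18.5
pos [ 0.6182 -0.006   0.099 ] yaw -0.1761 tilt [ 0.016  0.008 -1.   ] F [-8.  -0.2 23. ] w 0.0289 t 18.55
pos [ 0.6182 -0.006   0.099 ] yaw -0.1762 tilt [ 0.016  0.008 -1.   ] F [-8.7 -1.1 23.4] w 0.0291 t 18.6
[-0.14155884  1.7629848  -0.0454396 ]
```

View pics/scene11.png

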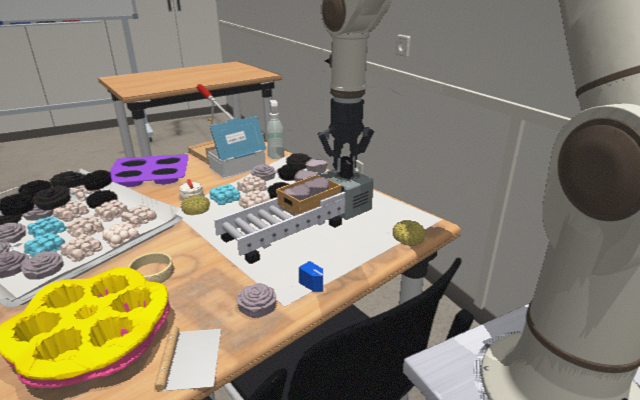

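The carton is home at (310,195), the knob is on the shaft at (347,165), and the rose soap (257,298), dahlia soap (408,232) and blue decoy have not moved. Handing in.

```bash
python3 -c "
from cell import manip
print(manip.close_job())"
```

```text
the job is handed in; nothing more can be done
None
```

The carton is home against the end stop, and the black knob is on the D-shaft and held pressed in at its stop. I handed the job in at about 18.6 s with the gripper still on the knob.

- **Carton:** I pushed it along the rollers without lifting it. The contact force rose to about 10 N with no further travel. Its open end measures y ≈ 125 mm from depth, against 124 mm when home, which agrees within the camera's accuracy.
- **Knob:** I took the black one, not the blue look-alike. I turned it to the shaft's flat, at about -0.175 rad. Two image fits of the flat gave -0.17 and -0.25 rad. I went with the first because shadow spoiled the second, and the knob then slid on with no resistance.
- **Pressed in:** The knob top is at 129 mm, as expected with the shaft fully down. The last readings were a steady 23 N downward, above the spring's 9 N, with about 9 N of sideways force left over.
- **Loose soaps:** Both loose soaps and the blue look-alike are where they started.

One move call was refused because its rows were missing values; nothing moved, and I resent it in full.

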